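Tip a drying tray of plaster castings into the stock bin

ROBOT

A 7-joint arm with a two-finger parallel gripper is mounted at the origin on a cart in front of the work surface, level with it; the furniture and walls round the work are solid. World frame = base frame: x ahead of the robot, y to its left, z up, the work surface at z = 0. Lengths are in mm, angles in rad, forces in N, time in s.
With the tool pointing down it reaches from about 425 to 1025 mm from the base axis. Payload 9.4 kg.
Tool frame: the origin (TCP) lies midway between the tips of the shut fingers; the grasp point (between the pads) lies 19 mm behind it; z points along the fingers, y is the line along which they close (so a half turn about z gives the same grasp; the last joint's range is limited). The gripper opens to 93 mm and grips with 3 to 60 N. Pads are 15 mm wide; open, the fingers measure 128 mm over their backs; the gripper's body (75 mm by 188 mm) begins 65 mm behind the grasp point.
Start: joints at [-1.276, 0.599, -0.003, 1.599, 0.002, 0.943, -0.08], TCP at [263.392, 675.462, 218.618] pointing down, gripper open.
Joint ranges: [-2.57, 2.57], [-0.35, 1.97], [-1.29, 1.29], [0.11, 2.56], [-1.05, 4.19], [0.11, 1.86], [-2.63, 2.63]. Speed limits (rad/s): [2.22, 2.22, 3.01, 3.01, 3.14, 3.14, 3.14].

INTERFACE

Orientations are given as a rotation vector (axis times angle).
In Python, from rig import env gives the robot as it stands.
- The arm moves only by the shell command python3 -m creep 'ROWS'. ROWS is JSON, a list that holds one entry, the list of rows, each a list of 7 numbers: the finger opening in cm, from 0 to 9.3, then the shift along the tool's x, y, z in cm, then the turn, a rotation vector about the tool's x, y, z in rad. In form: [[[gripper, dx, dy, dz, rx, ry, rz], ...]]. A call has 1 to 5 rows; each row is the pose to reach, as a shift and turn from the pose commanded when the call began, along the tool's axes at that moment; what a row does not reach only later rows make up. A row lasts 1/8 s, in which the tool goes at most 62.5 mm and 10.7 degrees, less where a joint would pass 70% of its speed; a pose out of reach is approached as far as the arm can. A call with a gripper value outside its range is refused whole. The fingers move at their own pace and stop on an object; the grip force is fixed at half the most. Time passes only in rows, so rows that repeat a pose let the fingers close. It gives the time, the measured TCP pose, the force and the opening at its end, in the units of the state.
- env.get_obs(): the state, without advancing time (a new reading comes with each control period).
- env.snapshot(name): name is "scene" or "top" or "wrist"; returns a dict with "color" (384x512x3 uint8, red, green, blue), "mtx" (3x3 intrinsics, pixels), "R" (3x3) and "t" (3): a world point X has camera coordinates R X + t. Camera axes: x right, y down, z forward; pixel columns grow to the right and rows downward; lengths in mm; the calibration is good to about 2 mm. A picture is of the moment at which its call begins. There is no depth.
- env.close_job(): hands the job in, once; it reports no verdict.
Trained networks look in a picture, given as the dict that the camera call returned (one of the last four; its "shot" number tells which), for a name from the list of things; names that differ only in an ending like _2 or _b are one class to them, and where a whole thing is asked for, a point or a joint stands for the part that bears it (a point fixed in the world has none). Each returns a list of dicts, best first, with "confidence" (0 to 1); they miss things now and then, are a little off and sometimes report something else, mostly with a low value. They report only what shows in the picture. A call takes as long as a camera call.
- env.spot_in(query, picture): "xyz" ([x, y, z] in mm, in the coordinates of the camera as it stood for that picture, good to about 4 mm: the middle of the surface that is visible of it).
- env.cut_out(query, picture): "pixels" (384x512 bool, what is visible of it).
The state is a dict: "clock": time; "q": joint angles; "qd": joint speeds; "joint_efforts": joint torques, N m; "tcp_pos": TCP position; "tcp_rot": TCP orientation; "contact_force": force on the tool from outside, world axes, zero at the start; "ft_torque": the same for the moment, N m; "grip_width": finger opening in mm.
Only numpy, scipy, OpenCV 4.12 (cv2) and the standard library are available. Lean on these libraries where they do the work, as an engineer would, in place of code of your own. Each camera call takes 0.05 s, during which the arm holds its last target. There are 200 camera calls.

TASK

Tip all four plaster castings from the aluminium tray on the plywood rack into the grey bin: slide the bin against the front of the rack, slide the tray forward until it is clear of the rail lips and its front pins stop in the hooks, then raise its rear so that it pivots on those pins and pours. When it is empty, lower it flat and slide it back until its rear pins are well under the lips again; the bin stays standing on the bench. Leave everything else on the bench where it stands.

Things in the scene. Friction and masses are not known exactly. Their poses are not given: they have to be found in the camera images.
- rack: Tipping rack, fixed to the bench: plywood stand 235 mm long, 219 mm wide; flat deck 125 mm above the bench; a steel C-rail along each side, tops 147 mm above the bench, reaching 24 mm past the stand's front. Origin: on the bench below the middle of the stand's front face; x points to the rear (the tray slides forward along -x), z up. The bin belongs against the front face (x = 0).
- rack_pivot (a point): Midway between the rails' two front hooks (closed above and in front): the place of the tray's front pin axis when the pins are home in the hooks; the tray then turns about this line (along y). 11 mm in front of the rack's front face, 132 mm above the bench.
- rack_lips (a point): Midway between the front ends of the rails' turned-in lips, at the lips' underside (18 mm above the deck), 110 mm behind the rack's front face. The lips run from here to the rails' rear end (125 mm) and hold the tray's rear pins down; in front of here the rails are open above up to the hooks. Rear stops end the tray's travel with its rear pins 110 mm behind this point.
- tray: Loose open aluminium tray, 0.35 kg, on the deck between the rails. Origin: underside of its floor (on the deck when flat), midway between the front pins; x points to its rear (as the rack's), z up. 178 mm wide; floor from x = -41 to 149 mm, an upturned pouring lip to x = -58 mm, no front wall; side and rear walls 42 mm high. Empties fully at about 80 degrees of tilt. Takes 3 to 9 N to slide.
- tray_front_pins (a point): Midway between the tray's two front pins (steel, 10 mm in diameter, sticking out 13 mm from each side), on their axis, 7 mm above the tray's underside. At the start 56 to 118 mm behind their place in the hooks. Axes as the tray's.
- tray_rear_pins (a point): Midway between the tray's two rear pins, 105 mm behind the front pins and like them. At the start they are under the lips, so the tray's rear cannot be raised before it has slid forward. Axes as the tray's.
- tray_handle (a point): Middle of the tray's handle, a round steel bar 10 mm in diameter, 112 mm long across the tray (along y): 188 mm behind the front pins, 39 mm above their axis (46 mm above the underside), 39 mm behind the rear wall, open below down to the deck. It can be pinched from above across the bar and turns between lightly gripping fingers as the tray tips. Axes as the tray's.
- stock_bin: Loose empty grey plastic bin, 0.4 kg, open above: 160 mm along x, 220 mm along y, 80 mm high, walls and floor 4 mm. Origin: under its centre, on the bench. Its +x wall faces the rack: 45 to 105 mm short of it at the start, somewhat askew and off to the side. In place, that wall touches the rack's front face and the bin's middle is the rack's (y = 0) to within 15 mm. The tipping tray clears its rim.
- bin_far_rim (a point): Top of the bin's wall furthest from the rack, at its middle: x = -78 mm, y = 0, z = 80 mm in the bin's frame. The wall is 4 mm thick and can be pinched from above, across x. Axes as the bin's.
- cast_large1_mid (a point): Middle of a large rock casting, 54 x 80 x 36 mm, 0.12 kg, grey-white plaster, half-way up. It starts on the tray's floor, at the rear, on the tray's +y side.
- cast_large2_mid (a point): Middle of a large rock casting, 54 x 80 x 36 mm, 0.12 kg, grey-white plaster, half-way up. It starts on the tray's floor, at the rear, on the tray's -y side.
- cast_small1_mid (a point): Middle of a small rock casting, 47 x 56 x 29 mm, 0.07 kg, grey-white plaster, half-way up. It starts on the tray's floor, near the mouth, +y or -y side.
- cast_small2_mid (a point): Middle of a small rock casting, 47 x 56 x 29 mm, 0.07 kg, grey-white plaster, half-way up. It starts on the tray's floor, near the mouth, on the other side.
- glue_mid (a point): Bystander: middle of the loose white glue bottle with a nozzle, 164 mm high, 47 x 58 mm, standing on the bench near the bin, on its side away from the robot. Leave it alone.
- pot_mid (a point): Bystander: middle of a loose paint pot, 61 x 50 x 55 mm, standing beyond the rear of the rack. Leave it alone.
- tape_mid (a point): Bystander: middle of a loose orange tape measure, 66 x 78 x 38 mm, near the paint pot. Leave it alone.

How it is judged:
By the outcome, as a careful person would: the job done as asked, in the order asked, and still so for the second after the job is handed in, with the robot touching nothing.
It also fails if it takes over 64 s, if anything falls off the work surface, if the arm or the gripper's body presses on something with over 40 N, if the wrist force passes 120 N, or if a joint passes its speed limit or range.

## Working session

There is one attempt and no reset: what is moved stays moved. The work goes in short steps, Python scripts to look and compute and a shell command to move; the robot and the scene stay as the last step left them, time stands still between calls to the robot, and variables do not carry over. Pictures are saved under pics/ and viewed, on a budget of 10 in all, crops included, one or two more only if the job needs it, and the job is handed in when it is done.

```bash
ls; mkdir -p pics
cat > h.py <<'E'
import numpy as np,cv2
from rig import env
from scipy.spatial.transform import Rotation as Ro
def snap(n,save=None):
    p=env.snapshot(n)
    if save: cv2.imwrite('pics/'+save,p['color'][:,:,::-1])
    return p
def w(p,xyz): return np.array(p['R']).T@(np.array(xyz)-np.array(p['t']))
def pix(p,X):
    c=np.array(p['R'])@np.array(X)+np.array(p['t']); u=np.array(p['mtx'])@c; return u[:2]/u[2]
def plane(p,uv,z):
    R=np.array(p['R']);t=np.array(p['t']); d=R.T@np.linalg.inv(p['mtx'])@np.array([uv[0],uv[1],1.]); o=-R.T@t
    return o+d*(z-o[2])/d[2]
def rowto(X,rot=None):
    o=env.get_obs(); T=Ro.from_rotvec(o['tcp_rot']); d=T.inv().apply(np.array(X)-o['tcp_pos'])/10
    r=(T.inv()*Ro.from_rotvec(rot)).as_rotvec() if rot is not None else np.zeros(3)
    return np.round(d,2),np.round(r,3)
E
python3 - <<'E'
from h import *
o=env.get_obs(); print(o['tcp_pos'],o['tcp_rot'],o['clock'])
print(Ro.from_rotvec(o['tcp_rot']).as_matrix().round(3))
for n in('scene','top'):
    p=snap(n,n+'1.png')
    print(n,(-np.array(p['R']).T@np.array(p['t'])).round())
    for q in('rack','rack_pivot','rack_lips','tray','tray_front_pins','tray_rear_pins','tray_handle','stock_bin','bin_far_rim','cast_large1_mid','cast_small1_mid','glue_mid','pot_mid','tape_mid'):
        print(q,[(w(p,d['xyz']).round().tolist(),round(d['confidence'],2)) for d in env.spot_in(q,p)[:4]])
E
```

```text
pics
[263.22857657 675.01004356 217.74315927] [-5.80452500e-01 -3.08738196e+00  2.46063585e-03] 0.0
[[-0.932  0.363 -0.   ]
 [ 0.363  0.932 -0.002]
 [-0.    -0.002 -1.   ]]
scene [-380. -776. 1146.]
rack [([370.0, -88.0, 95.0], 0.84)]
rack_pivot [([374.0, -91.0, 93.0], 0.83), ([482.0, -58.0, 162.0], 0.59)]
rack_lips [([371.0, -89.0, 94.0], 0.61)]
tray [([465.0, -31.0, 147.0], 0.82)]
tray_front_pins [([470.0, -30.0, 149.0], 0.81)]
tray_rear_pins [([465.0, -33.0, 151.0], 0.68), ([369.0, -90.0, 91.0], 0.31)]
tray_handle [([468.0, -34.0, 146.0], 0.95)]
stock_bin [([538.0, 301.0, 44.0], 0.65)]
bin_far_rim [([536.0, 300.0, 41.0], 0.76)]
cast_large1_mid [([483.0, -60.0, 162.0], 0.86)]
cast_small1_mid [([498.0, 21.0, 148.0], 0.54), ([463.0, -31.0, 151.0], 0.45)]
glue_mid [([724.0, 235.0, 77.0], 0.81)]
pot_mid [([428.0, 44.0, 155.0], 0.16)]
tape_mid [([690.0, -307.0, 36.0], 0.78), ([408.0, -48.0, 159.0], 0.27)]
top [ 304.   31. 1348.]
rack [([386.0, -46.0, 126.0], 0.7)]
rack_pivot [([391.0, -52.0, 126.0], 0.81)]
rack_lips [([391.0, -48.0, 120.0], 0.87), ([542.0, 279.0, 2.0], 0.42)]
tray [([468.0, -5.0, 128.0], 0.88), ([492.0, -57.0, 162.0], 0.56)]
tray_front_pins [([469.0, -6.0, 129.0], 0.86), ([719.0, 244.0, 106.0], 0.59)]
tray_rear_pins []
tray_handle [([468.0, -7.0, 124.0], 0.95), ([553.0, -292.0, 53.0], 0.51)]
stock_bin [([540.0, 278.0, 6.0], 0.8), ([467.0, -7.0, 125.0], 0.25)]
bin_far_rim [([543.0, 275.0, 5.0], 0.9)]
cast_large1_mid [([491.0, -60.0, 159.0], 0.7)]
cast_small1_mid [([508.0, 25.0, 150.0], 0.76), ([467.0, -12.0, 129.0], 0.17)]
glue_mid [([723.0, 245.0, 105.0], 0.86)]
pot_mid []
tape_mid [([701.0, -299.0, 36.0], 0.64)]
```

View pics/top1.png

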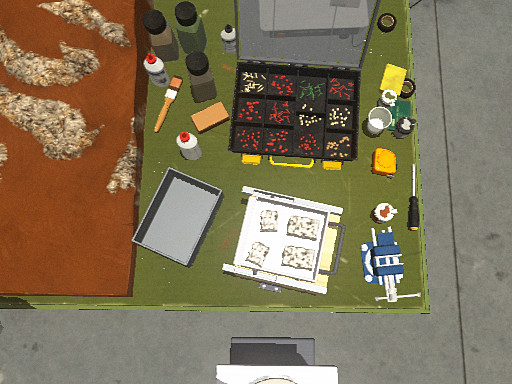

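View pics/scene1.png

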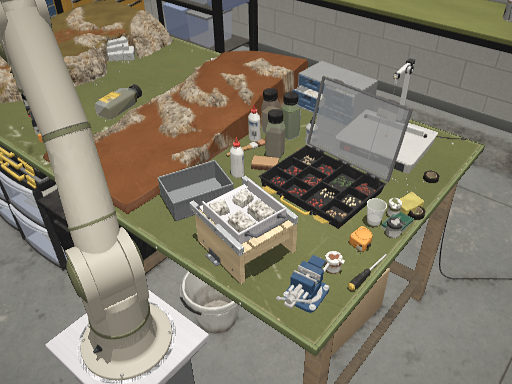

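View crop.

The top view shows the bin at about (178,217). The rack has its rails from (245,190) to (341,210) and from (223,270) to (326,292), and the handle is at about (340,248). I'll enlarge this region to read corners.

Run:
```python
import cv2
i=cv2.imread('pics/top1.png')[160:302,130:350]
cv2.imwrite('pics/c1.png',cv2.resize(i,None,fx=3.6,fy=3.6,interpolation=cv2.INTER_CUBIC))
```

```text
(no output)
```

View pics/c1.png

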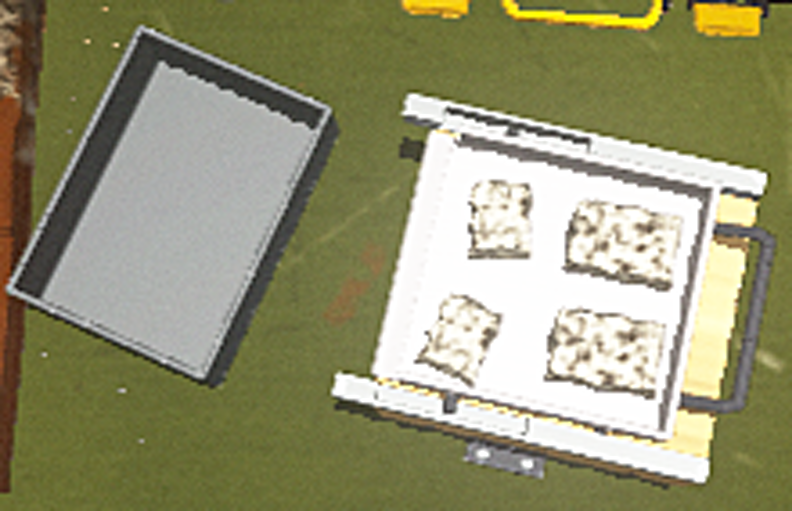

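Run:
```python
from h import *
p=snap('top')
f=lambda c,z:plane(p,(130+(c[0]+.5)/3.6-.5,160+(c[1]+.5)/3.6-.5),z)[:2]
ufo,uro,lfo,lro=[f(c,147) for c in((411,94),(767,172),(334,396),(704,482))]
print('rail',ufo,uro,lfo,lro,np.linalg.norm(ufo-uro),np.linalg.norm(lfo-lro),np.linalg.norm(ufo-lfo),np.linalg.norm(uro-lro))
ax=(uro-ufo+lro-lfo);ax/=np.linalg.norm(ax); mid=(ufo+uro+lfo+lro)/4
per=np.array([-ax[1],ax[0]]); b=(uro+ufo-lro-lfo);b/=np.linalg.norm(b);print('ax',ax,per,b)
# orthogonalise
th=np.arctan2(ax[1],ax[0]); th2=np.arctan2(b[1],b[0])-np.pi/2; print(th,th2)
org=mid-ax*(235-24)/2; print('rack origin',org)
B=[f(c,80) for c in((140,27),(331,106),(210,379),(8,290))]
print('bin',np.round(B,1),np.mean(B,0)); print([np.linalg.norm(B[i]-B[(i+1)%4]).round(1) for i in range(4)])
e=(B[1]-B[0]+B[2]-B[3]);e/=np.linalg.norm(e);g=(B[0]+B[1]-B[2]-B[3]);print('bin yaw',np.arctan2(e[1],e[0]),np.arctan2(g[1],g[0])-np.pi/2)
H=[f(c,171) for c in((768,240),(740,402))];print('handle',H,np.mean(H,0))
hc=np.mean(H,0); print('handle in rack',(hc-org)@ax,(hc-org)@per)
bc=np.mean(B,0);print('bin in rack',(bc-org)@ax,(bc-org)@per)
print('glue',env.spot_in('glue_mid',p)[0]['xyz'])
```

```text
rail [598.96466895  89.2416354 ] [ 544.99099063 -161.76397856] [386.40967649 137.51854499] [ 331.71697693 -113.56543   ] 256.7430158605171 256.97169860412515 217.9685408933123 218.65247541199022
ax [-0.21153078 -0.97737134] [ 0.97737134 -0.21153078] [ 0.97528303 -0.2209593 ]
-1.783937244457245 -1.793594295173519
rack origin [487.83707566  90.97036892]
bin [[665.7 298.8]
 [605.6 152.2]
 [402.2 233.4]
 [465.1 384.1]] [534.64794811 267.11763919]
[np.float64(158.4), np.float64(219.0), np.float64(163.3), np.float64(218.0)]
bin yaw -1.9631022840254193 -1.9618421252449667
handle [array([ 492.95079429, -157.31319151]), array([ 383.62169124, -135.66632128])] [ 438.28624277 -146.48975639]
handle in rack 242.56824633285203 1.8005620426024225
bin in rack -182.0632333086891 8.491035278989466
glue [-203.6, -119.0, 1303.3]
```

```bash
python3 -m creep '[[[2.4,-5,-2.5,0,0,0,0],[2.4,-10,-5,0,0,0,0],[2.4,-15,-7.5,0,0,0,0],[2.4,-20,-10,0,0,0,0],[2.4,-25,-12.5,0,0,0,0]]]'; python3 -m creep '[[[2.4,-5,-2.5,0,0,0,0],[2.4,-10,-5,0,0,0,0],[2.4,-15.2,-7.8,0,0,0,0.02],[2.4,-15.2,-7.8,0,0,0,0.02],[2.4,-15.2,-7.8,0,0,0,0.02]]]'
python3 - <<'E'
from h import *
o=env.get_obs(); print(o['tcp_pos'],o['tcp_rot'],o['clock'])
p=snap('wrist','w1.png')
print(np.array(p['mtx'])[0],-p['R'].T@p['t'],p['R'])
print('pred rim',pix(p,[564.4,339.2,80]),'tcp',pix(p,o['tcp_pos']))
E
```

```text
clock: 2.22
tcp_pos: [452.1, 466.9, 218.9]
tcp_rot: [0.58, 3.087, 0.001]
contact_force: [0.5, 1.8, 0.5]
grip_width: 47.7
clock: 2.85
tcp_pos: [563.9, 340.7, 218.6]
tcp_rot: [-0.612, -3.081, -0.001]
contact_force: [-0.7, -0.4, -0.2]
grip_width: 23.8
[563.88885843 340.69736526 218.62873198] [-6.11582151e-01 -3.08101242e+00 -7.86992201e-04] 2.85
[313.43355791   0.         250.37075557] [495.01342416 369.17476857 385.65507411] [[ 3.82559370e-01  9.23930851e-01  3.33367939e-04]
 [ 8.90442985e-01 -3.68789723e-01  2.66656015e-01]
 [ 2.46494662e-01 -1.01714912e-01 -9.63791709e-01]]
pred rim [249.1239288  181.54277921] tcp [250.33975076 237.47399553]
```

View pics/w1.png

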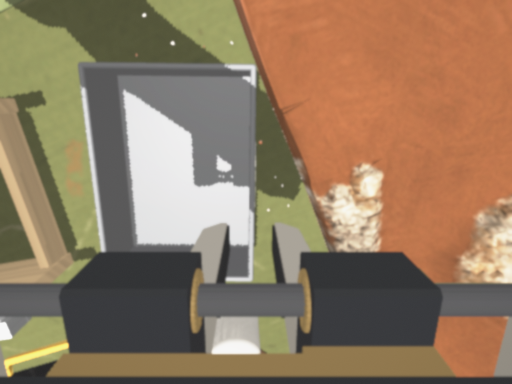

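The wrist view shows the bin's far rim at about column 254, row 180, some 5 px from where I predicted. The hill edge is about 45 px to its right, which leaves room for the outer finger. I'll shift 3.4 mm, go down and pinch.

```bash
python3 -m creep '[[[2.4,0,0.35,5,0,0,0],[2.4,0,0.35,10,0,0,0],[2.4,0,0.35,14,0,0,0],[2.4,0,0.35,16.3,0,0,0],[2.4,0,0.35,16.3,0,0,0]]]';  python3 -m creep '[[[0,0,0,0,0,0,0],[0,0,0,0,0,0,0],[0,0,0,0,0,0,0],[0,0,0,0,0,0,0]]]'
python3 - <<'E'
from h import *
o=env.get_obs(); print(o['tcp_pos'],o['tcp_rot'],o['clock'],o['contact_force'],o['grip_width'])
a=-1.787; d=np.array([np.cos(a),np.sin(a)]); org=np.array([487.8,91.0])
t=np.append(org-157*d,o['tcp_pos'][2]); M=np.array([[d[1],-d[0],0],[-d[0],-d[1],0],[0,0,-1]]).T
M=np.column_stack([[d[1],-d[0],0],[-d[0],-d[1],0],[0,0,-1]])
print(t,M,rowto(t,Ro.from_matrix(M).as_rotvec()))
E
```

```text
clock: 3.52
tcp_pos: [563.3, 344.8, 53.9]
tcp_rot: [-0.606, -3.08, 0.003]
contact_force: [0.1, -0.1, 0.7]
grip_width: 23.9
clock: 4.03
tcp_pos: [565.1, 342.3, 56.9]
tcp_rot: [-0.613, -3.081, 0.002]
contact_force: [-3.4, -5.0, 7.0]
grip_width: 3.7
[565.11042095 342.32762024  56.92548857] [-6.13188318e-01 -3.08079572e+00  1.91590448e-03] 4.025 [-3.41545795 -5.01758494  6.98186268] 3.6535961169624116
[521.4801477  244.34486509  56.92548857] [[-0.97671889  0.21452323  0.        ]
 [ 0.21452323  0.97671889  0.        ]
 [ 0.          0.         -1.        ]] (array([ 2.800e-01, -1.072e+01,  1.000e-02]), array([-0.001, -0.   , -0.177]))
```

```bash
python3 -m creep '[[[0,0.1,-2,0,0,0,-0.04],[0,0.1,-4,0,0,0,-0.08],[0,0.2,-6,0,0,0,-0.12],[0,0.3,-7.6,0,0,0,-0.177],[0,0.3,-8.8,0,0,0,-0.177]]]';  python3 -m creep '[[[0,0,0,0,0,0,0]]]'
python3 - <<'E'
from h import *
o=env.get_obs(); print(o['tcp_pos'],o['tcp_rot'],o['clock'],o['contact_force'],o['grip_width'])
p=snap('top'); i=p['color'][160:302,130:350,::-1]
cv2.imwrite('pics/c2.png',cv2.resize(i,None,fx=3.6,fy=3.6,interpolation=cv2.INTER_CUBIC))
E
```

```text
clock: 4.65
tcp_pos: [530.2, 264.3, 56.9]
tcp_rot: [0.336, 3.121, 0.005]
contact_force: [1.9, 3.9, 3.5]
grip_width: 3.3
clock: 4.78
tcp_pos: [529.8, 262.8, 56.9]
tcp_rot: [0.34, 3.122, 0.001]
contact_force: [-2.2, -1.4, 10.5]
grip_width: 3.9
[529.76753439 262.76074448  56.85454759] [3.39775849e-01 3.12166747e+00 9.10800309e-04] 4.775 [-2.16559499 -1.39914407 10.52512922] 3.889496164495279
```

View pics/c2.png

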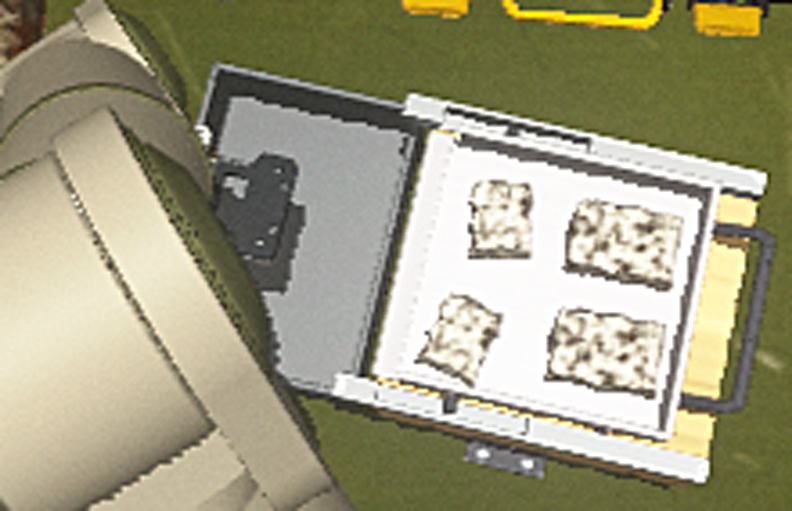

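The bin is square to the rack, with its near wall at crop column 405, almost against the front. I'll push the last part gently.

```bash
python3 -m creep '[[[0,0,-0.6,0,0,0,0],[0,0,-1.2,0,0,0,0],[0,0,-1.2,0,0,0,0]]]';  python3 -m creep '[[[0,0,-0.4,0,0,0,0],[0,0,-0.4,0,0,0,0]]]'; python3 -m creep '[[[0,0,-0.3,0,0,0,0],[0,0,-0.3,0,0,0,0]]]'
python3 - <<'E'
from h import *
p=snap('top');f=lambda c,z:plane(p,c,z)[:2]
a=-1.787; d=np.array([np.cos(a),np.sin(a)]); n=np.array([-d[1],d[0]]);org=np.array([487.8,91.0])
t=env.get_obs()['tcp_pos'][:2]; print('tcp in rack',(t-org)@d,(t-org)@n)
E
```

```text
clock: 5.2
tcp_pos: [528.0, 253.0, 56.9]
tcp_rot: [0.338, 3.12, 0.004]
contact_force: [1.3, 2.8, 7.5]
grip_width: 3.6
clock: 5.45
tcp_pos: [527.2, 249.6, 56.9]
tcp_rot: [0.337, 3.12, 0.005]
contact_force: [1.6, 4.3, 6.7]
grip_width: 3.7
clock: 5.7
tcp_pos: [526.6, 246.8, 56.9]
tcp_rot: [0.337, 3.12, 0.005]
contact_force: [1.8, 5.2, 6.0]
grip_width: 3.8
tcp in rack -160.52497116805552 4.489977221792958
```

```bash
python3 -m creep '[[[0,0.4,0,0,0,0,0],[0,0.4,-0.2,0,0,0,0],[0,0.4,-0.2,0,0,0,0]]]';  python3 -m creep '[[[0,0,-0.25,0,0,0,0],[0,0,-0.25,0,0,0,0]]]'; python3 -m creep '[[[0,0,-0.25,0,0,0,0],[0,0,-0.25,0,0,0,0]]]'
```

```text
clock: 6.12
tcp_pos: [524.5, 246.4, 57.0]
tcp_rot: [0.337, 3.117, 0.009]
contact_force: [7.7, 5.6, 0.8]
grip_width: 3.5
clock: 6.38
tcp_pos: [525.3, 245.4, 57.3]
tcp_rot: [0.337, 3.114, 0.013]
contact_force: [10.1, 10.7, -0.4]
grip_width: 3.6
clock: 6.62
tcp_pos: [525.5, 245.3, 57.6]
tcp_rot: [0.334, 3.113, 0.018]
contact_force: [11.9, 15.0, -1.2]
grip_width: 3.5
```

The push force is rising while the position stays put, so the bin is home. I'll release, rise and go above the handle.

```bash
python3 -m creep '[[[0,0,0.3,0,0,0,0],[2.4,0,0.3,0,0,0,0],[2.4,0,0.3,0,0,0,0],[2.4,0,0.3,0,0,0,0],[2.4,0,0.3,0,0,0,0]]]';  python3 -m creep '[[[2.4,0,0,-5,0,0,0],[2.4,0,0,-10,0,0,0],[2.4,0,0,-15,0,0,0],[2.4,0,0,-18,0,0,0],[2.4,0,-5,-18,0,0,0]]]'; python3 -m creep '[[[2.4,0,-6,0,0,0,0],[2.4,0,-12,0,0,0,0],[2.4,0,-18,0,0,0,0],[2.4,0,-24,0,0,0,0],[2.4,0,-30,0,0,0,0]]]';python3 -m creep '[[[2.4,0,-4,0,0,0,0],[2.4,0,-5.3,0,0,0,0],[2.4,0,-5.3,0,0,0,0],[2.4,0,-5.3,0,0,0,0]]]'
python3 - <<'E'
from h import *
p=snap('top'); i=p['color'][160:302,130:350,::-1]
o=env.get_obs();print(o['tcp_pos'],o['clock'],o['contact_force'])
q=snap('wrist')
print('pred bar',pix(q,[438.3,-146.5,171]),pix(q,[492,-158,171]),'tcp',pix(q,o['tcp_pos']))
a=cv2.resize(i,(540,348),interpolation=cv2.INTER_CUBIC)
b=q['color'][:,100:360,::-1]
c=np.zeros((384,800,3),np.uint8);c[:348,:540]=a;c[:,540:]=b
cv2.imwrite('pics/c3.png',c)
E
```

```text
clock: 7.25
tcp_pos: [520.0, 241.3, 55.5]
tcp_rot: [-0.337, -3.123, 0.001]
contact_force: [1.0, 0.2, -0.2]
grip_width: 23.6
clock: 7.88
tcp_pos: [511.0, 195.9, 238.0]
tcp_rot: [0.329, 3.12, 0.006]
contact_force: [-0.2, -0.7, -0.5]
grip_width: 23.7
clock: 8.5
tcp_pos: [444.8, -102.1, 235.8]
tcp_rot: [0.337, 3.123, -0.0]
contact_force: [0.3, -0.4, -0.1]
grip_width: 24.0
clock: 9.0
tcp_pos: [434.9, -150.5, 235.6]
tcp_rot: [0.334, 3.124, 0.001]
contact_force: [0.4, -0.2, 0.3]
grip_width: 24.3
[ 434.89257344 -150.47501696  235.56433903] 9.05 [-1.01853655 -0.01550242  0.4207782 ]
pred bar [256.10743277 206.14074004] [255.9214659  269.42290687] tcp [250.16276738 237.41911153]
```

View pics/c3.png

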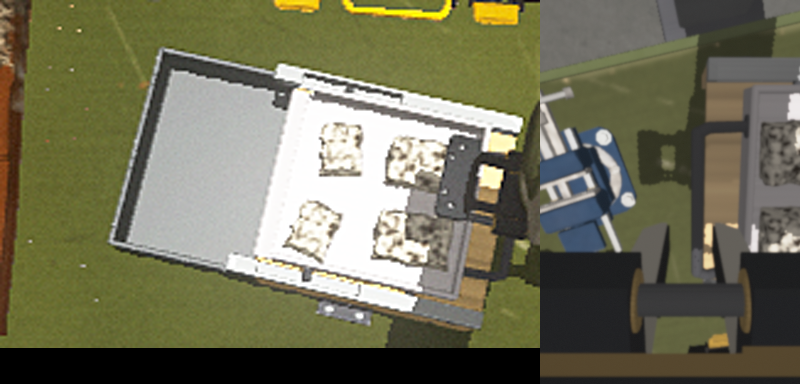

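The bin is against the rack, its far corners at crop (161,49) and (111,242). The wrist view shows the handle bar at column 258, 2 px from prediction. I'll go down and pinch it, and check the bin numerically.

```bash
python3 -m creep '[[[2.4,0,0.55,3,0,0,0],[2.4,0,0.55,6,0,0,0],[2.4,0,0.55,8.3,0,0,0],[2.4,0,0.55,8.3,0,0,0]]]';  python3 -m creep '[[[0,0,0,0,0,0,0],[0,0,0,0,0,0,0],[0,0,0,0,0,0,0],[0,0,0,0,0,0,0]]]'
python3 - <<'E'
from h import *
p=snap('top')
a=-1.787; d=np.array([np.cos(a),np.sin(a)]); n=np.array([-d[1],d[0]]);org=np.array([487.8,91.0])
s=540/220
for c in((161,49),(111,242)):
    x=plane(p,(130+c[0]/s,160+c[1]/s),80)[:2]-org; print(x@d,x@n)
t=env.get_obs()['tcp_pos'][:2]; print('tcp in rack',(t-org)@d,(t-org)@n)
E
```

```text
clock: 9.6
tcp_pos: [435.1, -145.5, 151.5]
tcp_rot: [-0.334, -3.121, -0.001]
contact_force: [0.4, -0.2, -0.5]
grip_width: 24.1
clock: 10.1
tcp_pos: [436.3, -146.4, 153.5]
tcp_rot: [0.336, 3.122, 0.0]
contact_force: [-0.0, 3.4, 7.2]
grip_width: 9.0
-159.8731813680518 110.78096734072952
-157.36807759000772 -105.83051321031398
tcp in rack 242.89696292979534 0.5668232728548571
```

The bin is in place: far wall at -158.6 mm, middle at y = +2.5 mm, nearly square. The bar is gripped, so I'll slide the tray about 66 mm forward.

```bash
python3 -m creep '[[[0,0,1.2,0,0,0,0],[0,0,2.4,0,0,0,0],[0,0,3.6,0,0,0,0],[0,0,4.8,0,0,0,0],[0,0,5.8,0,0,0,0]]]';  python3 -m creep '[[[0,0,0.4,0,0,0,0],[0,0,0.4,0,0,0,0]]]'; python3 -m creep '[[[0,0,0.3,0,0,0,0],[0,0,0.3,0,0,0,0]]]'; python3 -m creep '[[[0,0,0.3,0,0,0,0],[0,0,0.3,0,0,0,0]]]'
python3 - <<'E'
from h import *
a=-1.787; d=np.array([np.cos(a),np.sin(a)]); n=np.array([-d[1],d[0]]);org=np.array([487.8,91.0])
t=env.get_obs()['tcp_pos'][:2]; print('tcp in rack',(t-org)@d,(t-org)@n)
E
```

```text
clock: 10.78
tcp_pos: [448.1, -92.2, 153.5]
tcp_rot: [0.341, 3.122, -0.004]
contact_force: [-2.1, -9.9, 8.2]
grip_width: 9.0
clock: 11.02
tcp_pos: [449.0, -87.7, 153.5]
tcp_rot: [0.339, 3.122, -0.003]
contact_force: [-1.1, -5.8, 8.0]
grip_width: 8.8
clock: 11.28
tcp_pos: [449.5, -85.4, 153.5]
tcp_rot: [0.34, 3.122, -0.003]
contact_force: [-2.3, -7.6, 7.4]
grip_width: 8.9
clock: 11.52
tcp_pos: [450.1, -82.6, 153.5]
tcp_rot: [0.34, 3.122, -0.003]
contact_force: [-1.8, -9.0, 8.4]
grip_width: 9.3
tcp in rack 177.60612275578842 0.3766768228958033
```

```bash
python3 -m creep '[[[0,0,0.2,0,0,0,0],[0,0,0.2,0,0,0,0]]]';  python3 -m creep '[[[0,0,0.2,0,0,0,0],[0,0,0.2,0,0,0,0]]]'; python3 -m creep '[[[0,0,0.2,0,0,0,0],[0,0,0.2,0,0,0,0]]]'
python3 - <<'E'
from h import *
a=-1.787; d=np.array([np.cos(a),np.sin(a)]); n=np.array([-d[1],d[0]]);org=np.array([487.8,91.0])
t=env.get_obs()['tcp_pos'][:2]; print('tcp in rack',(t-org)@d,(t-org)@n)
E
```

```text
clock: 11.78
tcp_pos: [450.4, -81.1, 153.5]
tcp_rot: [0.341, 3.122, -0.004]
contact_force: [-1.9, -10.4, 8.5]
grip_width: 9.0
clock: 12.02
tcp_pos: [450.4, -80.9, 153.5]
tcp_rot: [0.344, 3.122, -0.007]
contact_force: [-3.3, -18.6, 8.2]
grip_width: 9.2
clock: 12.28
tcp_pos: [450.4, -80.8, 153.5]
tcp_rot: [0.347, 3.122, -0.009]
contact_force: [-4.2, -26.1, 10.2]
grip_width: 8.9
tcp in rack 175.7961967883216 0.35143483711250545
```

The tray is home in the hooks (force jumped to 26 N with no travel). Relax the push and start the tilt, checking that the rear is free.

```bash
python3 -m creep '[[[0,0,-0.3,0,0,0,0],[0,0,-0.1,-1.0,0,0,0],[0,0,0.2,-1.95,0,0,0],[0,0,0.65,-3.2,0,0,0],[0,0,0.65,-3.2,0,0,0]]]'
python3 - <<'E'
from h import *
a=-1.787; d=np.array([np.cos(a),np.sin(a)]); n=np.array([-d[1],d[0]]);org=np.array([487.8,91.0])
o=env.get_obs();t=o['tcp_pos'][:2]; print('tcp in rack',(t-org)@d,(t-org)@n,o['tcp_pos'][2],o['contact_force'])
E
```

```text
clock: 12.9
tcp_pos: [452.9, -71.4, 185.9]
tcp_rot: [0.341, 3.121, -0.005]
contact_force: [-0.6, -13.9, 2.5]
grip_width: 9.2
tcp in rack 166.10882181023752 0.7735211421201106 185.87687270850554 [ -0.61751674 -13.86717907   2.4861288 ]
```

Tray is at 10° with the rear free. Continuing along the arc.

```bash
python3 -m creep '[[[0,0,0.6,-1.5,0,0,0],[0,0,1.4,-3.0,0,0,0],[0,0,2.35,-4.35,0,0,0],[0,0,3.4,-5.65,0,0,0],[0,0,4.6,-6.85,0,0,0]]]'
python3 - <<'E'
from h import *
a=-1.787; d=np.array([np.cos(a),np.sin(a)]); n=np.array([-d[1],d[0]]);org=np.array([487.8,91.0])
o=env.get_obs();t=o['tcp_pos'][:2]; x=(t-org)@d+12.2;z=o['tcp_pos'][2]+39-153.5;print('handle rel pivot',x,z,np.hypot(x,z),np.degrees(np.arctan2(z,x))-11.7,(t-org)@n,o['contact_force'],o['grip_width'])
E
```

```text
clock: 13.52
tcp_pos: [461.9, -26.3, 254.2]
tcp_rot: [0.341, 3.123, -0.006]
contact_force: [-2.5, -11.1, 5.8]
grip_width: 9.2
handle rel pivot 132.34950691035976 139.73477922781956 192.46350434631196 34.85481622071369 -0.15820247099112464 [ -2.51271322 -11.08031682   5.75760916] 9.218832736937587
```

```bash
python3 -m creep '[[[0,0,1.25,-1.1,0,0,0],[0,0,2.6,-2.1,0,0,0],[0,0,4.05,-2.95,0,0,0],[0,0,5.55,-3.65,0,0,0],[0,0,7.1,-4.25,0,0,0]]]'; python3 -m creep '[[[0,0,1.6,-0.45,0,0,0],[0,0,3.25,-0.75,0,0,0],[0,0,4.9,-0.95,0,0,0],[0,0,6.6,-0.95,0,0,0],[0,0,8.2,-0.85,0,0,0]]]'
python3 - <<'E'
from h import *
a=-1.787; d=np.array([np.cos(a),np.sin(a)]); n=np.array([-d[1],d[0]]);org=np.array([487.8,91.0])
o=env.get_obs();t=o['tcp_pos'][:2]; x=(t-org)@d+12.2;z=o['tcp_pos'][2]+39-153.5;print('handle rel pivot',x,z,np.hypot(x,z),np.degrees(np.arctan2(z,x))-11.7,(t-org)@n,o['contact_force'],o['grip_width'])
E
```

```text
clock: 14.15
tcp_pos: [478.0, 45.0, 297.1]
tcp_rot: [0.339, 3.121, -0.002]
contact_force: [1.1, -2.2, 2.1]
grip_width: 8.7
clock: 14.78
tcp_pos: [495.4, 127.5, 303.9]
tcp_rot: [0.336, 3.123, -0.0]
contact_force: [1.7, -1.4, -0.1]
grip_width: 9.1
handle rel pivot -25.10066243295228 189.4418132573311 191.0974721570082 85.8476134743982 -0.37026900705394045 [ 1.6643734  -1.41740944 -0.1198642 ] 9.056484122889787
```

```bash
python3 -m creep '[[[0,0,0,0,0,0,0],[0,0,0,0,0,0,0],[0,0,0,0,0,0,0],[0,0,0,0,0,0,0]]]'
python3 - <<'E'
from h import *
p=snap('top'); q=snap('scene')
for n,k in(('top',p),('scene',q)):
  for c in('cast_large1_mid','cast_small1_mid'):
    print(n,c,[(w(k,e['xyz']).round().tolist(),round(e['confidence'],2)) for e in env.spot_in(c,k)])
a=cv2.resize(p['color'][160:302,130:350,::-1],(540,348),interpolation=cv2.INTER_CUBIC)
b=cv2.resize(q['color'][130:290,150:310,::-1],None,fx=1.6,fy=1.6)
c=np.zeros((384,800,3),np.uint8);c[:348,:540]=a;c[:b.shape[0],540:796]=b
cv2.imwrite('pics/c4.png',c)
E
```

```text
clock: 15.28
tcp_pos: [495.1, 125.9, 304.1]
tcp_rot: [0.338, 3.123, -0.0]
contact_force: [2.9, -0.9, 1.2]
grip_width: 9.0
top cast_large1_mid []
top cast_small1_mid []
scene cast_large1_mid []
scene cast_small1_mid []
```

View pics/c4.png

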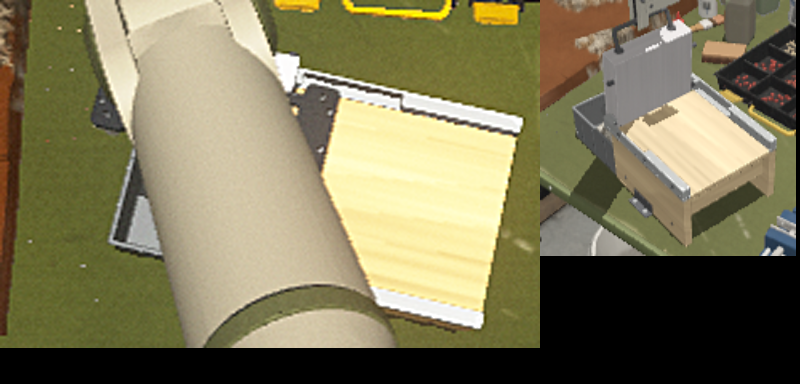

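The tray stands near-vertical with the bin unmoved, but the castings are hidden. I'll lower it along the arc and check then.

```bash
python3 -m creep '[[[0,0,-3.3,-0.1,0,0,0],[0,0,-6.6,0.35,0,0,0],[0,0,-9.8,1.4,0,0,0],[0,0,-12.75,3.0,0,0,0],[0,0,-15.4,5.1,0,0,0]]]'
python3 - <<'E'
from h import *
a=-1.787; d=np.array([np.cos(a),np.sin(a)]); n=np.array([-d[1],d[0]]);org=np.array([487.8,91.0])
o=env.get_obs();t=o['tcp_pos'][:2]; x=(t-org)@d+12.2;z=o['tcp_pos'][2]+39-153.5;print('handle rel pivot',x,z,np.hypot(x,z),np.degrees(np.arctan2(z,x))-11.7,(t-org)@n,o['contact_force'],o['grip_width'])
E
python3 -m creep '[[[0,0,-2.2,2.5,0,0,0],[0,0,-3.95,5.3,0,0,0],[0,0,-4.9,7.45,0,0,0],[0,0,-5.35,9,0,0,0],[0,0,-5.5,9.9,0,0,0]]]'
python3 - <<'E'
from h import *
a=-1.787; d=np.array([np.cos(a),np.sin(a)]); n=np.array([-d[1],d[0]]);org=np.array([487.8,91.0])
o=env.get_obs();t=o['tcp_pos'][:2]; x=(t-org)@d+12.2;z=o['tcp_pos'][2]+39-153.5;print('handle rel pivot',x,z,np.hypot(x,z),np.degrees(np.arctan2(z,x))-11.7,(t-org)@n,o['contact_force'],o['grip_width'])
p=snap('top'); q=snap('scene')
for nn,k in(('top',p),('scene',q)):
  for c in('cast_large1_mid','cast_small1_mid'):
    print(nn,c,[((((v:=w(k,e['xyz']))[:2]-org)@d).round(),((v[:2]-org)@n).round(),v[2].round(),round(e['confidence'],2)) for e in env.spot_in(c,k)])
a=cv2.resize(p['color'][160:302,130:350,::-1],(540,348),interpolation=cv2.INTER_CUBIC)
b=cv2.resize(q['color'][130:290,150:310,::-1],None,fx=1.6,fy=1.6)
c=np.zeros((384,800,3),np.uint8);c[:348,:540]=a;c[:b.shape[0],540:796]=b
cv2.imwrite('pics/c5.png',c)
E
```

```text
clock: 16.2
tcp_pos: [460.5, -27.1, 253.6]
tcp_rot: [-0.34, -3.122, 0.004]
contact_force: [-2.0, -6.6, 7.3]
grip_width: 8.9
handle rel pivot 133.4446034902568 139.09070402437658 192.75291475531202 34.486824068012325 -1.3376962882034218 [-2.03436968 -6.5559083   7.30852843] 8.947938660236309
clock: 16.82
tcp_pos: [449.4, -79.8, 153.4]
tcp_rot: [-0.34, -3.121, 0.003]
contact_force: [-1.7, -12.0, 4.1]
grip_width: 8.7
handle rel pivot 187.204198026399 38.8579241284001 191.194534509425 0.02635102407683476 -0.8331907088257777 [ -1.71940302 -12.02690657   4.11601269] 8.697489335436764
top cast_large1_mid [(np.float64(-96.0), np.float64(35.0), np.float64(39.0), 0.45), (np.float64(-137.0), np.float64(0.0), np.float64(1.0), 0.27)]
top cast_small1_mid [(np.float64(-116.0), np.float64(57.0), np.float64(43.0), 0.47)]
scene cast_large1_mid []
scene cast_small1_mid [(np.float64(36.0), np.float64(-33.0), np.float64(129.0), 0.65)]
```

View pics/c5.png

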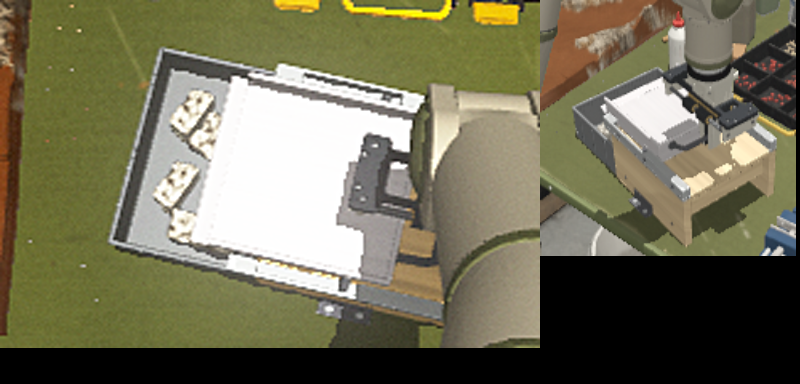

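All four castings are in the bin, at crop (190,112), (207,135), (178,185) and (183,225). The tray is flat and looks empty, so I'll slide it back 80 mm.

```bash
python3 -m creep '[[[0,0,-0.8,0,0,0,0],[0,0,-2,0,0,0,0],[0,0,-3.4,0,0,0,0],[0,0,-4.8,0,0,0,0],[0,0,-6.2,0,0,0,0]]]'; python3 -m creep '[[[0,0,-1.2,0,0,0,0],[0,0,-2.1,0,0,0,0],[0,0,-2.1,0,0,0,0]]]'
python3 - <<'E'
from h import *
a=-1.787; d=np.array([np.cos(a),np.sin(a)]); n=np.array([-d[1],d[0]]);org=np.array([487.8,91.0])
o=env.get_obs();t=o['tcp_pos'][:2];print('handle rack x',(t-org)@d,(t-org)@n,o['contact_force'])
E
```

```text
clock: 17.75
tcp_pos: [437.0, -139.4, 154.1]
tcp_rot: [-0.337, -3.123, -0.0]
contact_force: [0.5, 1.5, -2.0]
grip_width: 8.9
clock: 18.12
tcp_pos: [432.7, -159.9, 154.1]
tcp_rot: [-0.339, -3.123, 0.001]
contact_force: [0.2, -1.4, -1.7]
grip_width: 9.3
handle rack x 256.90035320371203 -0.022173489782208542 [ 0.17061565 -1.39999447 -1.67849244]
```

```bash
python3 -m creep '[[[2.4,0,0,0,0,0,0],[2.4,0,0,0,0,0,0],[2.4,0,0,0,0,0,0],[2.4,0,0,-3,0,0,0],[2.4,0,0,-8,0,0,0]]]'; python3 -m creep '[[[2.4,0,0,-6,0,0,0],[2.4,0,0,-12,0,0,0],[2.4,0,0,-18,0,0,0],[2.4,0,-5,-18,0,0,0],[2.4,0,-10,-18,0,0,0]]]'; python3 -m creep '[[[2.4,0,-5,0,0,0,0],[2.4,0,-10,0,0,0,0],[2.4,0,-10,0,0,0,0]]]'
python3 - <<'E'
from h import *
p=snap('top'); q=snap('scene')
for c in('glue_mid','tape_mid','pot_mid'): print(c,[(w(q,e['xyz']).round().tolist(),round(e['confidence'],2)) for e in env.spot_in(c,q)[:1]])
a=cv2.resize(p['color'][160:302,130:350,::-1],(540,348),interpolation=cv2.INTER_CUBIC)
b=cv2.resize(q['color'][130:290,150:310,::-1],None,fx=1.6,fy=1.6)
c=np.zeros((384,800,3),np.uint8);c[:348,:540]=a;c[:b.shape[0],540:796]=b
cv2.imwrite('pics/c6.png',c)
E
```

```text
clock: 18.75
tcp_pos: [432.2, -158.3, 234.0]
tcp_rot: [-0.335, -3.12, -0.001]
contact_force: [0.9, 0.2, 0.4]
grip_width: 24.4
clock: 19.38
tcp_pos: [411.7, -257.2, 415.2]
tcp_rot: [0.333, 3.122, -0.001]
contact_force: [1.2, 0.4, -0.6]
grip_width: 23.7
clock: 19.75
tcp_pos: [388.8, -357.3, 413.9]
tcp_rot: [-0.345, -3.122, 0.002]
contact_force: [1.0, 1.0, 1.3]
grip_width: 23.9
glue_mid [([722.0, 234.0, 78.0], 0.64)]
tape_mid [([691.0, -305.0, 37.0], 0.55)]
pot_mid [([543.0, -297.0, 48.0], 0.87)]
```

View pics/c6.png

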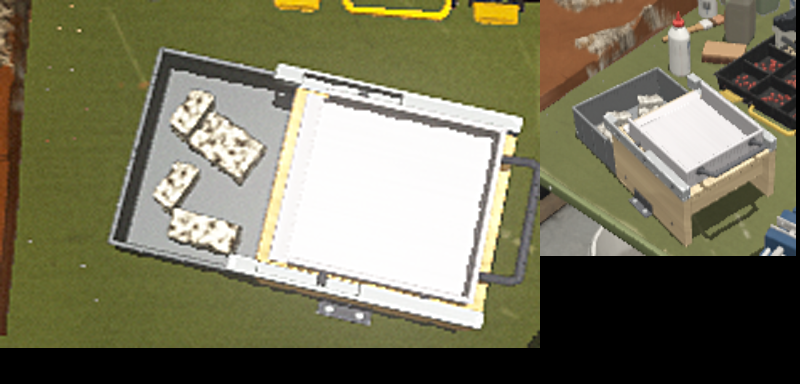

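The four castings lie in the bin, at crop columns 155–265. The tray is empty, flat and back under the lips, the bin is against the rack, and the bystanders stand where they were. Handing in.

```bash
python3 -c "
from rig import env
print(env.close_job())"
```

```text
the job is handed in; nothing more can be done
None
```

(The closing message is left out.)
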